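Draw back the toolbox till and fetch the bench weight onto the copper blanks

ROBOT

A 6-joint arm with a two-finger parallel gripper is mounted at the origin on the work surface. World frame = base frame: x ahead of the robot, y to its left, z up, the work surface at z = 0. Lengths are in m, angles in rad, forces in N, time in s.
With the tool pointing down it reaches from about 0.375 to 0.825 m from the base axis. Payload 5.5 kg.
Tool frame: the origin (TCP) lies at the very end of the fingers, on their centre line; the grasp point (between the pads) lies 19 mm behind it; y points along the fingers, x is the direction in which the jaws open and shut, and the axes are right-handed (so a half turn about y gives the same grasp; the last joint's range is limited). The gripper opens to 85 mm and grips with 20 to 120 N. Pads are 22 mm wide; open, the fingers measure 114 mm over their backs; the gripper's body (76 mm by 85 mm) begins 54 mm behind the grasp point. The pads swing forward as they close: fully open they stand 13 mm farther back than shut.
Start: joints at [1.134, 0.314, -0.047, 1.21, 0, 1.571], TCP at [0.254, 0.544, 0.231] pointing down, gripper open.
Joint ranges: [-2.67, 2.67], [-0.69, 1.73], [-1.03, 1.25], [-2.08, 2.16], [-1.42, 1.45], [-3.14, 3.14]. Speed limits (rad/s): [2.39, 2.39, 3.01, 3.14, 3.14, 3.14].

INTERFACE

Orientations are given as a rotation vector (axis times angle).
In Python, from station import readout, cams, finish_job, models gives the robot as it stands.
- The arm moves only by the tool jog_arm, never from a script. Its argument "rows" is a list of rows, each an object with "xyz": the shift along the world's x, y, z in m, a list of three; "turn": the turn, a rotation vector about the world's x, y, z in rad, a list of three; "jaw": the finger opening in m, from 0 to 0.0854. A call has 1 to 12 rows; each row is the pose to reach, as a shift and turn from the pose commanded when the call began; what a row does not reach only later rows make up. A row lasts 1/8 s, in which the tool goes at most 62.5 mm and 10.7 degrees, less where a joint would pass 70% of its speed; a pose out of reach is approached as far as the arm can. A call with a gripper value outside its range is refused whole. The fingers move at their own pace and stop on an object; "newtons" is the grip in N (left out, the last holds). Time passes only in rows, so rows that repeat a pose let the fingers close. It gives the time, the measured TCP pose, the force and the opening at its end, in the units of the state.
- readout.state(): the state, without advancing time (a new reading comes with each control period).
- cams.capture(name): name is "side" or "top"; returns (picture, depth): 480x640x3 uint8, red, green, blue; 480x640 float32, m along the optical axis (not along the pixel's ray), 0 where there is no reading.
- cams.camera_model(name): a dict with "vertical_fov" (degrees; the focal length in pixels is half the picture's height over the tangent of half this angle, whatever the lens; pixels are square), "cx", "cy" (the principal point, pixels), "eye" and "rotation" of the camera in the world. Camera axes: x right, y up, looking along -z (the intrinsics and any distortion apply to the point x, -y, -z); pixel columns grow to the right and rows downward; lengths in m; the calibration is good to about 2 mm. A picture is of the moment at which its call begins. camera_model takes no time and is no camera call.
- finish_job(): hands the job in, once; it reports no verdict.
Trained networks look in the newest picture that a camera, given by its name, has taken for a name from the list of things; names that differ only in an ending like _2 or _b are one class to them, and where a whole thing is asked for, a point or a joint stands for the part that bears it (a point fixed in the world has none). Each returns a list of dicts, best first, with "score" (0 to 1); they miss things now and then, are a little off and sometimes report something else, mostly with a low value. They report only what shows in the picture. A call takes as long as a camera call.
- models.recognise(camera, thing): "xyz" ([x, y, z] in m, in world coordinates, good to about 4 mm: the middle of the surface that is visible of it).
The state is a dict: "clock": time; "qpos": joint angles; "joint_vel": joint speeds; "joint_efforts": joint torques, N m; "tcp_pos": TCP position; "tool_rot": TCP orientation; "ft_force": force on the tool from outside, world axes, zero at the start; "wrist_torque": the same for the moment, N m; "opening": opening from 0.0 (shut) to 1.0 (fully open).
Only numpy, scipy, OpenCV 4.12 (cv2) and the standard library are available. Lean on these libraries where they do the work, as an engineer would, in place of code of your own. Each camera call takes 0.05 s, during which the arm holds its last target.

TASK

The bench weight stands in the bottom of the toolbox under the sliding till. Hook a fingertip behind the till's far lip and draw it towards you along its runners until it is fully home, bearing firmly but gently on the two stop bolts of the near wall for a moment. Then lift the weight out of the well behind it and set it down softly, upright, on the middle of the stack of copper blanks; leave the till home with its contents in it, and do not disturb the other things.

Things in the scene. Friction and masses are not known exactly. Their poses are not given: they have to be found in the camera images.
- box: Open dark sheet-steel toolbox, fixed, lid off. Origin: centre of its underside; x axis from near wall to far wall, y left, z up. Inside 340 (x) by 260 mm (y), floor and walls 4 mm, rim 156 mm above the bench. Inner faces of near and far walls at x = -170 and +170 mm. Angle-iron runners on both side walls, 14 mm wide, top 96 mm above the bench, carry the till.
- near_wall: The toolbox's near wall. Origin: mid-thickness of its lower edge; axes as the box. Two stop bolts with rubber heads at y = +-85 mm, 120 mm above the bench, stand out of its inner face, both by the same 8 to 40 mm (a setting not measured: feel for it). The till is home when pressed on both with over 5 N for a third of a second; a total pull of 14 to 18 N, drag included, does it.
- till: Loose tray of bright sheet metal on the runners, 140 (x) by 254 (y) by 50 mm, 3 mm walls, rolled rim flush outside (far lip at x = +70 mm), a divider across the middle. Origin: centre of its underside; axes as the box; rim 146 mm above the bench. At the start 55 to 70 mm are free behind it; at home its origin is at x = -92 to -60 mm of the box. Drags with 2 to 5 N; a pull over 25 N bends its lip.
- weight: Bench weight of turned steel, upright on the toolbox floor, 0.7 to 0.9 kg. Base 48 mm in diameter, 50 high; neck 20; round grip knob 29 mm in diameter from 62 to 90 mm above its underside. Origin: centre of its underside. It stands 65 to 95 mm beyond the box's middle, within 20 mm of the centre line, under the till until that is drawn home.
- blanks: Stack of seven copper blanks on a sheet of paper on the bench, 150 mm (x) by 110 mm (y), 14 mm high, 1.9 kg, loose. Origin: centre of its underside.
- screwdriver: Screwdriver 170 mm long in the till's near compartment, along y. Bystander.
- rivet_jar: Glass jar with steel cap, 44 mm in diameter, 42 mm high, in the till's far compartment near one side wall. Bystander.
- wrench: Spanner 150 mm long on the floor of the toolbox at the near end, along y. Bystander.
- marker: Marker pen 125 mm long lying on the bench on the robot's side of the blanks. Bystander.
- snips: Tin snips with red grips, 200 mm long, lying beyond the blanks. Bystander.
- can: Bare aluminium drink can, 58 mm in diameter, 155 mm high, standing at the left of the work area. Bystander.
- hammer: Hammer 280 mm long lying along x at the right of the work area. Bystander.

How it is judged:
By the outcome, as a careful person would: the job done as asked, in the order asked, and still so for the second after the job is handed in, with the robot touching nothing.
It also fails if it takes over 70 s, if anything falls off the work surface, if the arm or the gripper's body presses on something with over 40 N, if the wrist force passes 120 N, or if a joint passes its speed limit or range.

## Working session

There is one attempt and no reset: what is moved stays moved. The work goes in short steps, Python scripts to look and compute and a tool call to move; the robot and the scene stay as the last step left them, time stands still between calls to the robot, and variables do not carry over. Pictures are saved under pics/ and viewed, and the job is handed in when it is done.

Besides the shell and the picture viewer there is one more tool, called after ">>>" by a JSON object that holds its "name" and its "arguments", one argument or row to a line. jog_arm: Moves the arm, as the interface text tells. Its arguments: {"type":"object","properties":{"rows":{"type":"array"},"newtons":{"type":"number"}},"required":["rows"]}

```bash
ls; mkdir -p pics
cat > h.py <<'E'
import numpy as np, cv2
from station import readout, cams, models
def cap(n,f):
    p,d=cams.capture(n); cv2.imwrite('pics/'+f+'.png',p[:,:,::-1]); np.save('pics/'+f+'.npy',d); return p,d
def cloud(n,d):
    m=cams.camera_model(n); f=240/np.tan(np.radians(m['vertical_fov'])/2)
    v,u=np.mgrid[0:480,0:640]
    K=np.array([[f,0,m['cx']],[0,f,m['cy']],[0,0,1.]])
    dist=m.get('distortion',None)
    uv=np.stack([u,v],-1).reshape(-1,1,2).astype(float)
    if dist is not None: xy=cv2.undistortPoints(uv,K,np.array(dist,float)).reshape(480,640,2)
    else: xy=cv2.undistortPoints(uv,K,None).reshape(480,640,2)
    P=np.stack([xy[...,0]*d,-xy[...,1]*d,-d],-1)
    W=P@np.array(m['rotation']).T+np.array(m['eye']); W[d==0]=np.nan
    return W
E
python3 - <<'E'
from h import *
print(readout.state())
for n in('side','top'):
    print(cams.camera_model(n)); cap(n,n+'0')
    for t in('box','till','weight','blanks','near_wall','rivet_jar','can','hammer','marker','snips','screwdriver'):
        print(n,t,[(np.round(r['xyz'],3).tolist(),round(r['score'],2)) for r in models.recognise(n,t)[:2]])
print(readout.state()['clock'])
E
```

```text
pics
{'clock': 0.0, 'qpos': array([ 1.13396471e+00,  3.14243631e-01, -4.80418461e-02,  1.21019540e+00,
        1.04944557e-05,  1.57081668e+00]), 'joint_vel': array([-1.43295871e-03,  8.11375101e-05, -1.09241643e-03,  1.89464386e-03,
        1.93273253e-03, -3.93025585e-04]), 'joint_efforts': array([-1.02213042e-03, -5.39592791e+01,  3.39748979e+01,  1.93557981e-02,
       -1.06178243e-04, -1.25370340e-05]), 'tcp_pos': array([0.25360326, 0.54315394, 0.23044033]), 'tool_rot': array([-1.38567615, -0.88062759,  0.88296982]), 'ft_force': array([ 0.03873018,  0.06565523, -0.480494  ]), 'wrist_torque': array([0.02272576, 0.02432595, 0.0106915 ]), 'opening': 1.00374380484722}
{'vertical_fov': 42.669126521688966, 'cx': 320.01477087204563, 'cy': 242.7332734491881, 'eye': array([-0.77176141, -0.58579968,  1.03851074]), 'rotation': array([ 0.87151675, -0.55858463, -1.08140719])}
side box [([0.499, 0.052, 0.113], 0.89)]
side till [([0.56, 0.159, 0.122], 0.68)]
side weight [([0.568, 0.137, 0.024], 0.4)]
side blanks [([0.512, -0.182, 0.012], 0.55)]
side near_wall [([0.345, 0.138, 0.149], 0.59)]
si
[... 258 characters left out ...]
wdriver []
{'vertical_fov': 46.74354996723535, 'cx': 324.017308306838, 'cy': 233.526671844331, 'eye': array([1.90292228e-01, 1.07517012e-03, 1.56890477e+00]), 'rotation': array([ 0.1567582 , -0.17008802, -1.60303822])}
top box [([0.475, 0.158, 0.035], 0.62)]
top till [([0.566, 0.15, 0.098], 0.75)]
top weight [([0.666, -0.222, 0.017], 0.47)]
top blanks [([0.532, -0.166, 0.013], 0.83)]
top near_wall [([0.346, 0.161, 0.131], 0.68)]
top rivet_jar [([0.597, 0.228, 0.141], 0.62)]
top can [([0.532, 0.436, 0.141], 0.66)]
top hammer [([0.582, -0.477, 0.024], 0.63)]
top marker [([0.379, -0.177, 0.017], 0.56)]
top snips [([0.66, -0.221, 0.014], 0.57)]
top screwdriver [([0.528, 0.124, 0.123], 0.74)]
1.2
```

```bash
sed -i "s/np.array(m\['rotation'\]).T/cv2.Rodrigues(np.array(m['rotation']))[0].T/" h.py
python3 - <<'E'
import cv2,numpy as np
from h import *
W=cloud('top',np.load('pics/top0.npy'))
print(sorted(cams.camera_model('top').keys()))
for (u,v) in [(300,100),(200,300),(320,240),(400,240)]: print(u,v,W[v,u].round(4))
E
```

```text
['cx', 'cy', 'eye', 'rotation', 'vertical_fov']
300 100 [ 0.9374  0.0381 -0.0014]
200 300 [ 0.342   0.3376 -0.001 ]
320 240 [ 5.009e-01 -6.400e-03  1.000e-04]
400 240 [ 0.4897 -0.2348  0.013 ]
```

View pics/top0.png

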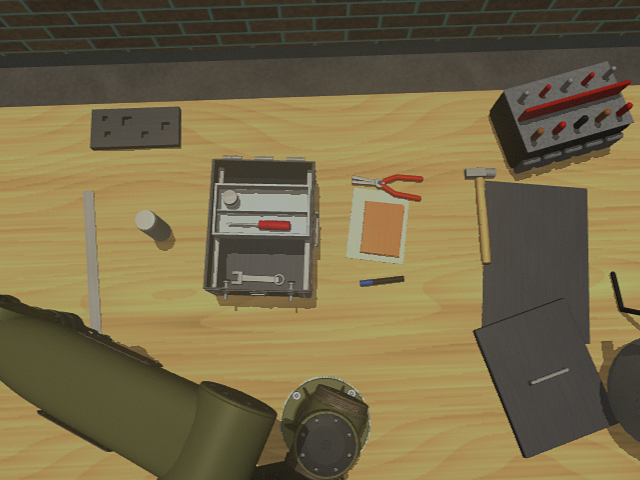

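View pics/side0.png

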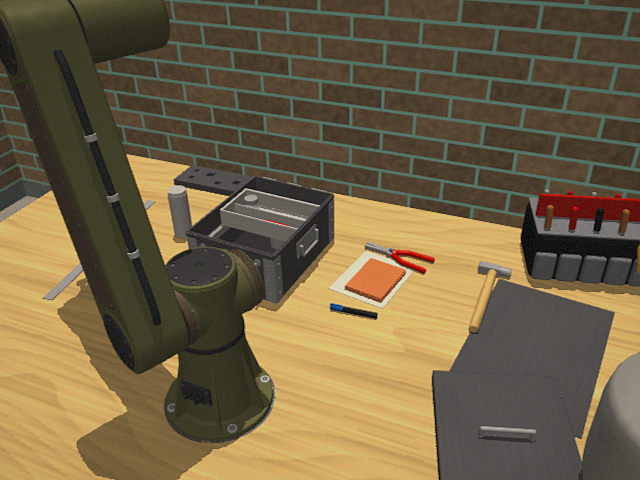

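Run:
```python
from h import *
p=cv2.imread('pics/top0.png')
c=cv2.resize(p[140:320,190:440],None,fx=3.2,fy=3.2,interpolation=cv2.INTER_CUBIC); cv2.imwrite('pics/top0z.png',c)
W=cloud('top',np.load('pics/top0.npy'))
x,y,z=W[...,0],W[...,1],W[...,2]
def rect(m):
    r=cv2.minAreaRect(W[m][:,:2].astype(np.float32)*1000); print(m.sum(),r, 'medz',np.nanmedian(z[m]))
    print(cv2.boxPoints(r).round(0).tolist())
reg=(x>.28)&(x<.78)&(y>-.04)&(y<.33)
rect(reg&(z>.150)&(z<.162))
rect(reg&(z>.140)&(z<.150)&(x>.45)&(x<.66)&(y>.02)&(y<.28))
b=(y<-.05)&(y>-.32)&(x>.35)&(x<.72)&(z>.009)&(z<.02)
hsv=cv2.cvtColor(p,cv2.COLOR_BGR2HSV)
o=(y<-.05)&(y>-.32)&(x>.38)&(x<.66)&(hsv[...,0]<14)&(hsv[...,1]>130)&(hsv[...,2]>120)&(z>.008)
o=cv2.morphologyEx(o.astype(np.uint8),cv2.MORPH_OPEN,np.ones((5,5)))>0
rect(o)
np.set_printoptions(linewidth=200,suppress=True)
for u in (250,262,280): 
  print(u); print([(v,)+tuple((W[v,u]*1000).round(0).astype(int).tolist() if np.isfinite(W[v,u,2]) else (0,)) for v in range(154,302,2)])
```

```text
1522 ((524.7745361328125, 148.11734008789062), (276.6246337890625, 364.3102722167969), 86.20849609375) medz 0.1549245214539421
[[334.0, 22.0], [697.0, -2.0], [716.0, 274.0], [352.0, 298.0]]
773 ((571.6356201171875, 149.74545288085938), (263.0201110839844, 162.03660583496094), 86.95711517333984) medz 0.1451081440950126
[[484.0, 23.0], [646.0, 14.0], [660.0, 277.0], [498.0, 285.0]]
0 ((0.0, 0.0), (0.0, 0.0), 0.0) medz nan
[[0.0, 0.0], [0.0, 0.0], [0.0, 0.0], [0.0, 0.0]]
250
[(154, 770, 192, -2), (156, 763, 192, 1), (158, 755, 191, 5), (160, 696, 174, 152), (162, 693, 174, 146), (164, 695, 177, 125), (166, 694, 179, 110), (168, 694, 181, 94), (170, 695, 183, 74), (172, 695, 186, 56), (174, 694, 188, 41), (176, 692, 189, 27), (178, 694, 192, 4), (180, 689, 193, 0), (182, 681, 192, 6), (184, 631, 175, 146), (186, 629, 177, 134), (188, 629, 179, 118), (190, 629, 181, 99), (192, 624, 182, 95), (194, 617, 181, 99), (196, 613, 182, 95), (198, 605, 181, 103), (200, 599, 181, 101), (202, 594, 181, 101), (204, 589, 182, 98), (206, 583, 181, 100), (208, 578, 182, 99), (210, 565, 178, 127), (212, 
[... 1855 characters left out ...]
09), (240, 505, 159, 9), (242, 502, 161, 0), (244, 495, 160, 3), (246, 489, 160, 2), (248, 484, 161, 0), (250, 477, 160, 8), (252, 472, 161, 2), (254, 466, 161, 3), (256, 460, 161, 3), (258, 455, 161, -1), (260, 449, 161, 0), (262, 442, 161, 7), (264, 438, 162, -3), (266, 432, 162, -2), (268, 425, 161, 8), (270, 421, 162, -3), (272, 414, 161, 6), (274, 408, 161, 5), (276, 402, 161, 8), (278, 396, 161, 12), (280, 390, 161, 11), (282, 386, 162, 2), (284, 380, 163, -1), (286, 374, 162, 8), (288, 369, 162, 3), (290, 347, 147, 150), (292, 344, 149, 130), (294, 338, 149, 136), (296, 346, 163, -1), (298, 341, 163, 2), (300, 336, 164, -4)]
280
  return np.nanmean(a, axis, out=out, keepdims=keepdims)
```

View pics/top0z.png

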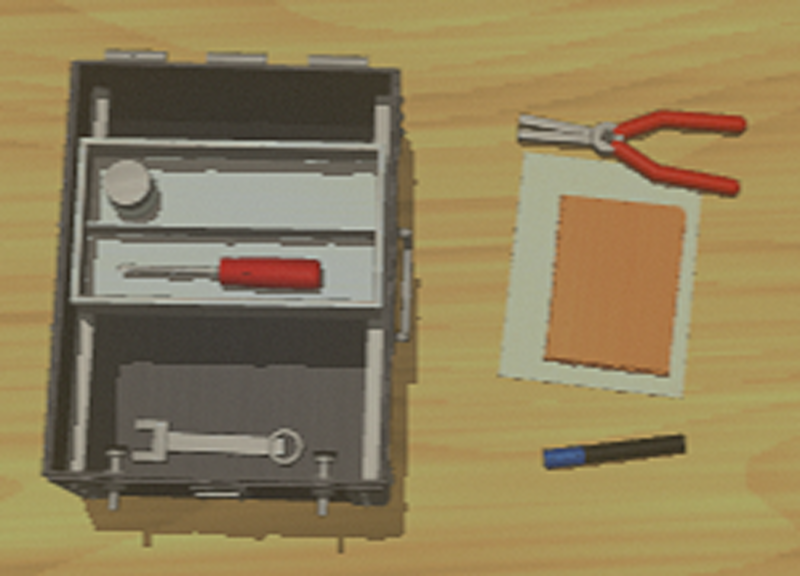

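Run:
```python
from h import *
p=cv2.imread('pics/top0.png')
W=cloud('top',np.load('pics/top0.npy'))
x,y,z=W[...,0],W[...,1],W[...,2]
def fit(m,ax,name):
    P=W[m]*1000
    a,b=(P[:,1],P[:,0]) if ax=='x' else (P[:,0],P[:,1])
    k=np.ones(len(a),bool)
    for _ in range(6):
        c=np.polyfit(a[k],b[k],1); r=b-np.polyval(c,a); k=abs(r)<max(2.5*np.median(abs(r[k]))*1.48,1)
    print(name,len(a),k.sum(),'slope deg',np.degrees(np.arctan(c[0])).round(2),'at y/x=150/520',np.polyval(c,150 if ax=='x' else 520).round(1),'std',r[k].std().round(2))
fit((x>.67)&(x<.71)&(y>.04)&(y<.25)&(z>.03)&(z<.14),'x','farwall inner')
fit((x>.61)&(x<.645)&(y>.04)&(y<.25)&(z>.11)&(z<.14),'x','till far wall inner face')
fit((x>.61)&(x<.645)&(y>.04)&(y<.25)&(z>.141)&(z<.151),'x','till far lip')
fit((x>.475)&(x<.51)&(y>.04)&(y<.25)&(z>.141)&(z<.151),'x','till near lip')
fit((x>.37)&(x<.48)&(y>.25)&(y<.30)&(z>.11)&(z<.14),'y','left wall inner')
fit((x>.37)&(x<.68)&(y>.26)&(y<.31)&(z>.15)&(z<.16),'y','left rim')
fit((x>.37)&(x<.68)&(y>-.01)&(y<.04)&(z>.15)&(z<.16),'y','right rim')
fit((x>.33)&(x<.37)&(y>.03)&(y<.27)&(z>.15)&(z<.16),'x','near rim')
fit((x>.68)&(x<.71)&(y>.03)&(y<.27)&(z>.15)&(z<.16),'x','far rim')
fit((x>.50)&(x<.65)&(y>.25)&(y<.31)&(z>.142)&(z<.149),'y','till left lip')
fit((x>.50)&(x<.65)&(y>-.0)&(y<.04)&(z>.142)&(z<.149),'y','till right lip')
hsv=cv2.cvtColor(p,cv2.COLOR_BGR2HSV); print(hsv[230,382],W[230,382])
o=(y<-.05)&(y>-.32)&(x>.38)&(x<.66)&(abs(hsv[...,0].astype(int)-hsv[230,382,0])<5)&(hsv[...,1]>hsv[230,382,1]-30)
o=cv2.morphologyEx(o.astype(np.uint8),cv2.MORPH_OPEN,np.ones((7,7)))
n,l,s,c=cv2.connectedComponentsWithStats(o); print(s,c)
i=1+np.argmax(s[1:,4]); r=cv2.minAreaRect(W[l==i][:,:2].astype(np.float32)*1000); print(r,cv2.boxPoints(r))
print(cv2.Rodrigues(readout.state()['tool_rot'])[0].round(3))
```

```text
farwall inner 936 930 slope deg 3.74 at y/x=150/520 691.9 std 1.07
till far wall inner face 208 187 slope deg 3.21 at y/x=150/520 628.9 std 0.96
till far lip 199 186 slope deg 3.27 at y/x=150/520 628.8 std 2.22
till near lip 177 177 slope deg 3.16 at y/x=150/520 494.1 std 1.9
left wall inner 106 104 slope deg -3.62 at y/x=150/520 278.6 std 0.7
left rim 349 337 slope deg -3.85 at y/x=150/520 281.7 std 2.74
right rim 324 314 slope deg -3.79 at y/x=150/520 14.0 std 2.52
near rim 284 284 slope deg 3.79 at y/x=150/520 346.9 std 2.5
far rim 333 328 slope deg 3.1 at y/x=150/520 696.5 std 4.93
till left lip 146 132 slope deg -3.43 at y/x=150/520 273.0 std 3.62
till right lip 90 74 slope deg -2.76 at y/x=150/520 23.1 std 1.9
[ 15 153 170] [ 0.52069101 -0.18507268  0.01349508]
[[     0      0    640    480 305236]
 [   361    203     43     54   1964]] [[319.09739677 239.56798346]
 [382.07077393 228.93431772]]
((527.4602661132812, -185.0369110107422), (111.04878997802734, 155.19442749023438), 80.69109344482422) [[ 441.90347 -227.27817]
 [ 595.05414 -252.38199]
 [ 613.0171  -142.79565]
 [ 459.8664  -117.69183]]
[[ 0.423  0.    -0.906]
 [ 0.906  0.     0.423]
 [ 0.    -1.     0.   ]]
```

>>> {"name": "jog_arm", "arguments": {
  "rows": [
    {"xyz":[0.03,-0.03,0.01],"turn":[0,0,0.03],"jaw":0},
    {"xyz":[0.068,-0.067,0.02],"turn":[0,0,0.06],"jaw":0},
    {"xyz":[0.108,-0.107,0.03],"turn":[0,0,0.1],"jaw":0},
    {"xyz":[0.148,-0.147,0.03],"turn":[0,0,0.14],"jaw":0},
    {"xyz":[0.188,-0.187,0.03],"turn":[0,0,0.18],"jaw":0},
    {"xyz":[0.228,-0.227,0.03],"turn":[0,0,0.22],"jaw":0},
    {"xyz":[0.268,-0.267,0.03],"turn":[0,0,0.26],"jaw":0},
    {"xyz":[0.308,-0.307,0.03],"turn":[0,0,0.3],"jaw":0},
    {"xyz":[0.348,-0.347,0.03],"turn":[0,0,0.34],"jaw":0},
    {"xyz":[0.378,-0.377,0.03],"turn":[0,0,0.36],"jaw":0},
    {"xyz":[0.398,-0.396,0.03],"turn":[0,0,0.371],"jaw":0},
    {"xyz":[0.408,-0.404,0.03],"turn":[0,0,0.371],"jaw":0}
  ]
}}

```text
clock: 2.7
tcp_pos: [0.6626, 0.1384, 0.2609]
tool_rot: [-1.24, -1.159, 1.159]
ft_force: [-0.9, 0.3, -0.6]
opening: 0.0
```

>>> {"name": "jog_arm", "arguments": {
  "rows": [
    {"xyz":[0,0,0],"turn":[0,0,0],"jaw":0},
    {"xyz":[0,0,0],"turn":[0,0,0],"jaw":0}
  ]
}}

```text
clock: 2.95
tcp_pos: [0.6611, 0.1407, 0.2614]
tool_rot: [-1.239, -1.161, 1.161]
ft_force: [-1.3, 0.1, -0.0]
opening: 0.001
```

Run:
```python
from h import *
s=readout.state(); print(s); print(cv2.Rodrigues(s['tool_rot'])[0].round(3))
cap('side','side1');cap('top','top1')
p=cv2.imread('pics/side1.png'); cv2.imwrite('pics/side1z.png',cv2.resize(p[130:330,160:420],None,fx=3,fy=3))
p=cv2.imread('pics/top1.png'); cv2.imwrite('pics/top1z.png',cv2.resize(p[120:320,180:440],None,fx=3,fy=3))
```

```text
{'clock': 2.95, 'qpos': array([2.09426005e-01, 4.55956852e-01, 2.26053465e-01, 1.34117207e+00,
       4.09741675e-04, 2.74202469e-01]), 'joint_vel': array([ 0.00671641, -0.00525394, -0.00472126, -0.00112123, -0.002374  ,
       -0.00141288]), 'joint_efforts': array([-6.58883024e-01, -6.25807357e+01,  3.46415877e+01, -3.55062692e-02,
       -2.86691246e-02,  2.39342669e-03]), 'tcp_pos': array([0.66112508, 0.14065576, 0.26139575]), 'tool_rot': array([-1.23861547, -1.16124407,  1.16128988]), 'ft_force': array([-1.31343346,  0.06491996, -0.02187792]), 'wrist_torque': array([ 0.01081902,  0.01262404, -0.01761145]), 'opening': 0.0011251243455985029}
[[ 0.065 -0.    -0.998]
 [ 0.998  0.     0.065]
 [ 0.    -1.     0.   ]]
```

View pics/top1z.png

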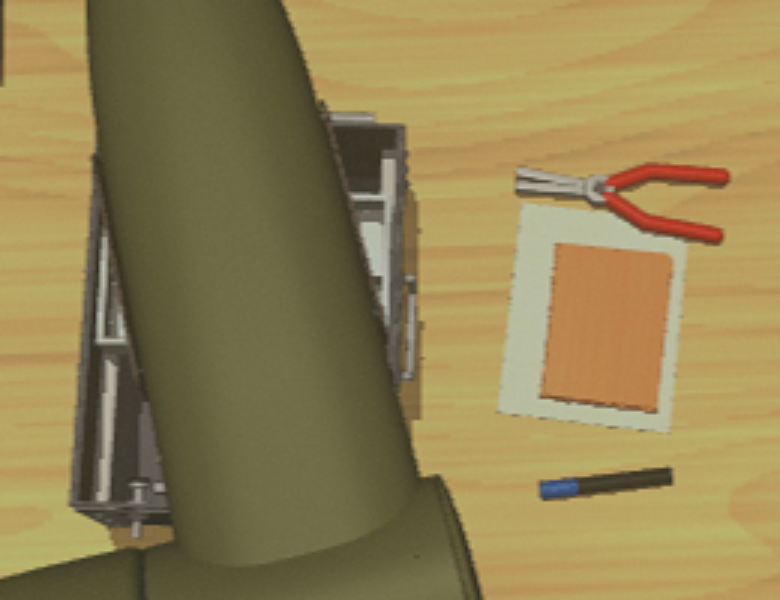

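View pics/side1z.png

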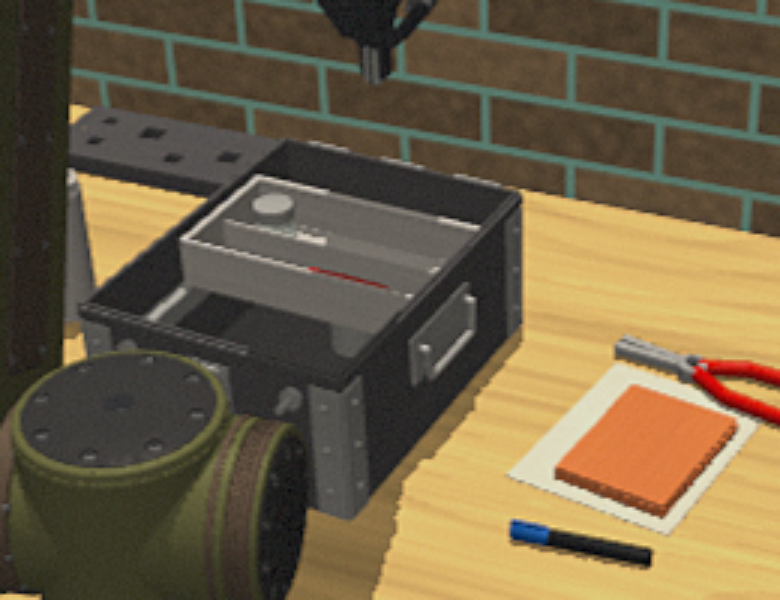

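>>> {"name": "jog_arm", "arguments": {
  "rows": [
    {"xyz":[0.001,-0.001,-0.03],"turn":[0,0,0],"jaw":0},
    {"xyz":[0.001,-0.001,-0.06],"turn":[0,0,0],"jaw":0},
    {"xyz":[0.001,-0.001,-0.085],"turn":[0,0,0],"jaw":0},
    {"xyz":[0.001,-0.001,-0.105],"turn":[0,0,0],"jaw":0},
    {"xyz":[0.001,-0.001,-0.12],"turn":[0,0,0],"jaw":0},
    {"xyz":[0.001,-0.001,-0.135],"turn":[0,0,0],"jaw":0},
    {"xyz":[0.001,-0.001,-0.14],"turn":[0,0,0],"jaw":0},
    {"xyz":[0.001,-0.001,-0.14],"turn":[0,0,0],"jaw":0}
  ]
}}

```text
clock: 4.05
tcp_pos: [0.6628, 0.1387, 0.1212]
tool_rot: [-1.239, -1.16, 1.161]
ft_force: [-1.0, -0.2, 0.5]
opening: 0.002
```

>>> {"name": "jog_arm", "arguments": {
  "rows": [
    {"xyz":[-0.004,0.0003,0],"turn":[0,0,0],"jaw":0},
    {"xyz":[-0.008,0.0005,0],"turn":[0,0,0],"jaw":0},
    {"xyz":[-0.012,0.0008,0],"turn":[0,0,0],"jaw":0},
    {"xyz":[-0.015,0.001,0],"turn":[0,0,0],"jaw":0},
    {"xyz":[-0.018,0.0012,0],"turn":[0,0,0],"jaw":0},
    {"xyz":[-0.021,0.0014,0],"turn":[0,0,0],"jaw":0},
    {"xyz":[-0.024,0.0016,0],"turn":[0,0,0],"jaw":0},
    {"xyz":[-0.027,0.0018,0],"turn":[0,0,0],"jaw":0},
    {"xyz":[-0.03,0.002,0],"turn":[0,0,0],"jaw":0},
    {"xyz":[-0.03,0.002,0],"turn":[0,0,0],"jaw":0}
  ]
}}

```text
clock: 5.3
tcp_pos: [0.6325, 0.1407, 0.1214]
tool_rot: [-1.239, -1.16, 1.161]
ft_force: [1.3, 0.4, -0.6]
opening: -0.0
```

>>> {"name": "jog_arm", "arguments": {
  "rows": [
    {"xyz":[-0.004,0.0003,0],"turn":[0,0,0],"jaw":0},
    {"xyz":[-0.009,0.0006,0],"turn":[0,0,0],"jaw":0},
    {"xyz":[-0.015,0.001,0],"turn":[0,0,0],"jaw":0},
    {"xyz":[-0.021,0.0014,0],"turn":[0,0,0],"jaw":0},
    {"xyz":[-0.027,0.0018,0],"turn":[0,0,0],"jaw":0},
    {"xyz":[-0.033,0.0022,0],"turn":[0,0,0],"jaw":0},
    {"xyz":[-0.039,0.0025,0],"turn":[0,0,0],"jaw":0},
    {"xyz":[-0.045,0.0029,0],"turn":[0,0,0],"jaw":0},
    {"xyz":[-0.051,0.0033,0],"turn":[0,0,0],"jaw":0},
    {"xyz":[-0.057,0.0037,0],"turn":[0,0,0],"jaw":0},
    {"xyz":[-0.062,0.004,0],"turn":[0,0,0],"jaw":0},
    {"xyz":[-0.066,0.0043,0],"turn":[0,0,0],"jaw":0}
  ]
}}

```text
clock: 6.8
tcp_pos: [0.5666, 0.145, 0.1214]
tool_rot: [-1.24, -1.161, 1.161]
ft_force: [2.9, -0.6, -0.7]
opening: -0.0
```

Run:
```python
from h import *
s=readout.state(); print(s['tcp_pos'],s['ft_force'],s['wrist_torque'])
cap('side','side2');
p=cv2.imread('pics/side2.png'); cv2.imwrite('pics/side2z.png',cv2.resize(p[130:330,160:420],None,fx=3,fy=3))
```

```text
[0.5665707  0.14497838 0.12137314] [ 2.94304042 -0.59011246 -0.72508405] [-0.06947235 -0.74578564 -0.06941113]
```

View pics/side2z.png

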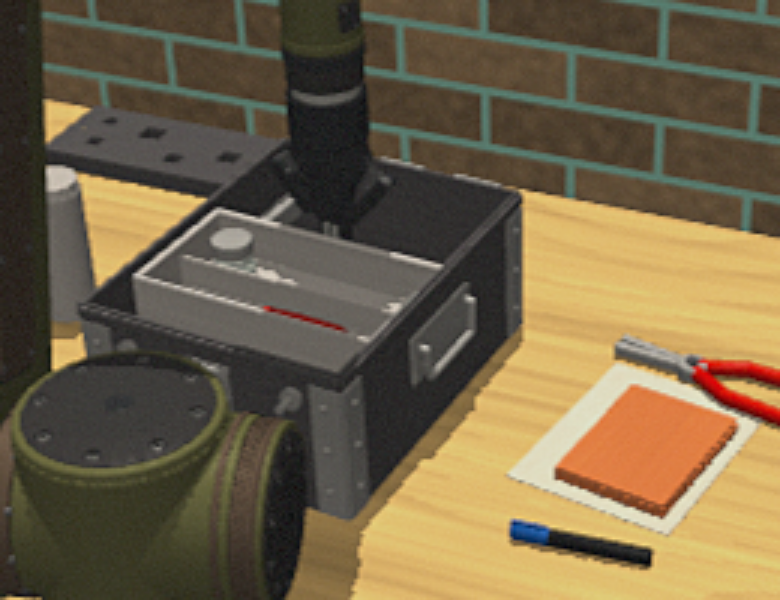

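>>> {"name": "jog_arm", "arguments": {
  "rows": [
    {"xyz":[-0.003,0.0002,0],"turn":[0,0,0],"jaw":0},
    {"xyz":[-0.006,0.0004,0],"turn":[0,0,0],"jaw":0},
    {"xyz":[-0.009,0.0006,0],"turn":[0,0,0],"jaw":0},
    {"xyz":[-0.012,0.0008,0],"turn":[0,0,0],"jaw":0},
    {"xyz":[-0.015,0.001,0],"turn":[0,0,0],"jaw":0},
    {"xyz":[-0.018,0.0012,0],"turn":[0,0,0],"jaw":0},
    {"xyz":[-0.02,0.0013,0],"turn":[0,0,0],"jaw":0}
  ]
}}

```text
clock: 7.72
tcp_pos: [0.5467, 0.1463, 0.1213]
tool_rot: [-1.24, -1.161, 1.161]
ft_force: [4.2, -0.9, 0.5]
opening: 0.001
```

>>> {"name": "jog_arm", "arguments": {
  "rows": [
    {"xyz":[-0.001,0.0001,0],"turn":[0,0,0],"jaw":0},
    {"xyz":[-0.002,0.0001,0],"turn":[0,0,0],"jaw":0}
  ]
}}

```text
clock: 7.98
tcp_pos: [0.5449, 0.1464, 0.1214]
tool_rot: [-1.24, -1.161, 1.16]
ft_force: [2.9, 0.1, 0.1]
opening: 0.001
```

>>> {"name": "jog_arm", "arguments": {
  "rows": [
    {"xyz":[-0.001,0.0001,0],"turn":[0,0,0],"jaw":0},
    {"xyz":[-0.002,0.0001,0],"turn":[0,0,0],"jaw":0}
  ]
}}

```text
clock: 8.22
tcp_pos: [0.5429, 0.1465, 0.1214]
tool_rot: [-1.24, -1.161, 1.16]
ft_force: [3.8, 0.1, 0.7]
opening: -0.0
```

>>> {"name": "jog_arm", "arguments": {
  "rows": [
    {"xyz":[-0.001,0.0001,0],"turn":[0,0,0],"jaw":0},
    {"xyz":[-0.002,0.0001,0],"turn":[0,0,0],"jaw":0}
  ]
}}

```text
clock: 8.48
tcp_pos: [0.5408, 0.1466, 0.1213]
tool_rot: [-1.24, -1.161, 1.16]
ft_force: [4.5, -0.8, 0.2]
opening: -0.001
```

>>> {"name": "jog_arm", "arguments": {
  "rows": [
    {"xyz":[-0.001,0.0001,0],"turn":[0,0,0],"jaw":0},
    {"xyz":[-0.002,0.0001,0],"turn":[0,0,0],"jaw":0}
  ]
}}

```text
clock: 8.72
tcp_pos: [0.5388, 0.1467, 0.1213]
tool_rot: [-1.24, -1.161, 1.161]
ft_force: [3.8, -0.6, 1.5]
opening: -0.002
```

>>> {"name": "jog_arm", "arguments": {
  "rows": [
    {"xyz":[-0.001,0.0001,0],"turn":[0,0,0],"jaw":0},
    {"xyz":[-0.002,0.0001,0],"turn":[0,0,0],"jaw":0}
  ]
}}

```text
clock: 8.98
tcp_pos: [0.5368, 0.1468, 0.1213]
tool_rot: [-1.24, -1.161, 1.161]
ft_force: [4.1, -0.3, 1.6]
opening: -0.002
```

>>> {"name": "jog_arm", "arguments": {
  "rows": [
    {"xyz":[-0.001,0.0001,0],"turn":[0,0,0],"jaw":0},
    {"xyz":[-0.002,0.0001,0],"turn":[0,0,0],"jaw":0}
  ]
}}

```text
clock: 9.22
tcp_pos: [0.5348, 0.1469, 0.1213]
tool_rot: [-1.24, -1.161, 1.161]
ft_force: [3.7, -1.4, 0.9]
opening: 0.007
```

>>> {"name": "jog_arm", "arguments": {
  "rows": [
    {"xyz":[-0.001,0.0001,0],"turn":[0,0,0],"jaw":0}
  ]
}}

```text
clock: 9.35
tcp_pos: [0.5338, 0.1469, 0.1213]
tool_rot: [-1.24, -1.161, 1.161]
ft_force: [4.8, -0.6, 0.7]
opening: 0.003
```

>>> {"name": "jog_arm", "arguments": {
  "rows": [
    {"xyz":[-0.001,0.0001,0],"turn":[0,0,0],"jaw":0}
  ]
}}

```text
clock: 9.48
tcp_pos: [0.5328, 0.147, 0.1213]
tool_rot: [-1.24, -1.161, 1.161]
ft_force: [4.1, -0.6, 1.7]
opening: 0.0
```

>>> {"name": "jog_arm", "arguments": {
  "rows": [
    {"xyz":[-0.001,0.0001,0],"turn":[0,0,0],"jaw":0}
  ]
}}

```text
clock: 9.6
tcp_pos: [0.5318, 0.1472, 0.1213]
tool_rot: [-1.24, -1.161, 1.161]
ft_force: [4.3, -0.9, 1.4]
opening: -0.0
```

>>> {"name": "jog_arm", "arguments": {
  "rows": [
    {"xyz":[-0.001,0.0001,0],"turn":[0,0,0],"jaw":0}
  ]
}}

```text
clock: 9.72
tcp_pos: [0.5308, 0.1472, 0.1213]
tool_rot: [-1.24, -1.161, 1.161]
ft_force: [4.5, -1.1, 1.2]
opening: -0.001
```

>>> {"name": "jog_arm", "arguments": {
  "rows": [
    {"xyz":[-0.001,0.0001,0],"turn":[0,0,0],"jaw":0}
  ]
}}

```text
clock: 9.85
tcp_pos: [0.5298, 0.1473, 0.1213]
tool_rot: [-1.24, -1.161, 1.161]
ft_force: [4.1, -0.7, 0.8]
opening: 0.001
```

>>> {"name": "jog_arm", "arguments": {
  "rows": [
    {"xyz":[-0.001,0.0001,0],"turn":[0,0,0],"jaw":0}
  ]
}}

```text
clock: 9.98
tcp_pos: [0.5288, 0.1475, 0.1213]
tool_rot: [-1.24, -1.161, 1.161]
ft_force: [5.5, -1.2, 1.5]
opening: 0.001
```

>>> {"name": "jog_arm", "arguments": {
  "rows": [
    {"xyz":[-0.001,0.0001,0],"turn":[0,0,0],"jaw":0}
  ]
}}

```text
clock: 10.1
tcp_pos: [0.5285, 0.1479, 0.1214]
tool_rot: [-1.24, -1.162, 1.159]
ft_force: [7.3, 1.2, -1.0]
opening: 0.002
```

>>> {"name": "jog_arm", "arguments": {
  "rows": [
    {"xyz":[-0.0005,0.0,0],"turn":[0,0,0],"jaw":0}
  ]
}}

```text
clock: 10.22
tcp_pos: [0.5282, 0.1483, 0.1214]
tool_rot: [-1.24, -1.163, 1.159]
ft_force: [7.0, 1.8, -1.0]
opening: -0.001
```

>>> {"name": "jog_arm", "arguments": {
  "rows": [
    {"xyz":[-0.0005,0.0,0],"turn":[0,0,0],"jaw":0}
  ]
}}

```text
clock: 10.35
tcp_pos: [0.5281, 0.1485, 0.1215]
tool_rot: [-1.24, -1.163, 1.158]
ft_force: [7.6, 2.6, -1.7]
opening: -0.001
```

>>> {"name": "jog_arm", "arguments": {
  "rows": [
    {"xyz":[-0.001,0.0,0],"turn":[0,0,0],"jaw":0}
  ]
}}

```text
clock: 10.48
tcp_pos: [0.5278, 0.149, 0.1218]
tool_rot: [-1.24, -1.165, 1.157]
ft_force: [10.7, 4.2, -1.5]
opening: 0.004
```

>>> {"name": "jog_arm", "arguments": {
  "rows": [
    {"xyz":[-0.001,0.0,0],"turn":[0,0,0],"jaw":0}
  ]
}}

```text
clock: 10.6
tcp_pos: [0.5275, 0.1493, 0.1221]
tool_rot: [-1.24, -1.166, 1.156]
ft_force: [11.5, 4.7, -2.0]
opening: -0.002
```

>>> {"name": "jog_arm", "arguments": {
  "rows": [
    {"xyz":[0.0,0.001,0],"turn":[0,0,0],"jaw":0},
    {"xyz":[0.0,0.002,0],"turn":[0,0,0],"jaw":0}
  ]
}}

```text
clock: 10.85
tcp_pos: [0.5272, 0.1503, 0.1219]
tool_rot: [-1.242, -1.164, 1.158]
ft_force: [10.5, -0.7, -1.2]
opening: 0.002
```

Run:
```python
from h import *
s=readout.state(); print(s['tcp_pos'],s['ft_force'],s['wrist_torque'])
p,d=cap('side','side3');cap('top','top3')
p=cv2.imread('pics/side3.png'); cv2.imwrite('pics/side3z.png',cv2.resize(p[170:300,185:335],None,fx=5,fy=4.5,interpolation=cv2.INTER_CUBIC))
p=cv2.imread('pics/top3.png'); cv2.imwrite('pics/top3z.png',cv2.resize(p[140:320,180:340],None,fx=3.3,fy=3.3,interpolation=cv2.INTER_CUBIC))
print(cv2.Rodrigues(s['tool_rot'])[0].round(4))
```

```text
[0.52719538 0.15026325 0.12189236] [10.50454471 -0.65264296 -1.20059598] [-0.13696112 -2.1359593  -0.02554561]
[[ 0.0656  0.0044 -0.9978]
 [ 0.9978  0.001   0.0656]
 [ 0.0013 -1.     -0.0043]]
```

View pics/side3z.png

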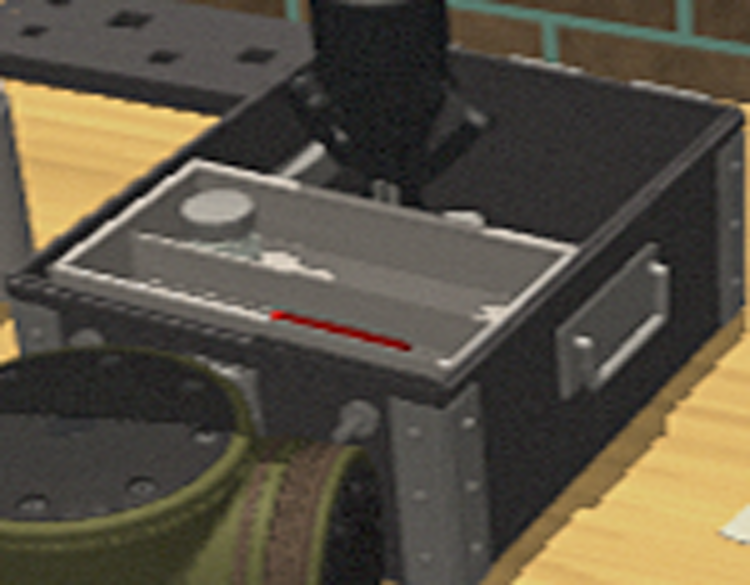

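View pics/top3z.png

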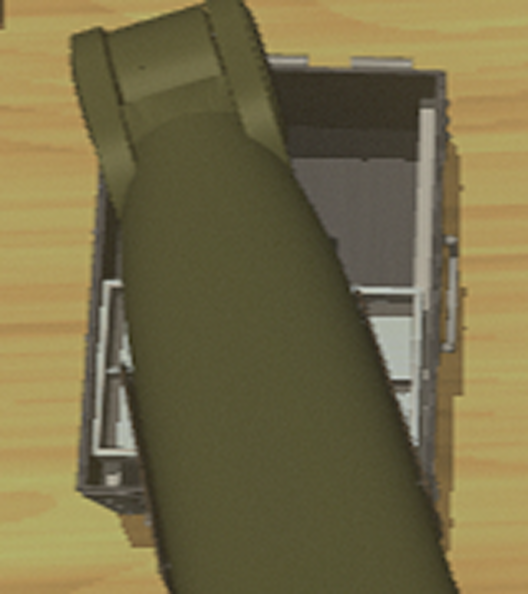

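Run:
```python
from h import *
for f in('top0','top3'):
    g=cv2.imread('pics/'+f+'.png').astype(int)
    W=cloud('top',np.load('pics/'+f+'.npy'))
    # bright pixels, project to z=.146 plane
    m=cams.camera_model('top'); F=240/np.tan(np.radians(m['vertical_fov'])/2)
    R=cv2.Rodrigues(np.array(m['rotation']))[0]; e=np.array(m['eye'])
    v,u=np.mgrid[0:480,0:640]
    D=np.stack([(u-m['cx'])/F,-(v-m['cy'])/F,-np.ones_like(u,float)],-1)@R.T
    def proj(z): return e+D*((z-e[2])/D[...,2])[...,None]
    Q=proj(.146)
    gray=g.mean(-1)
    # per column subpixel lip peak near the expected far lip
    lo,hi=(.605,.65) if f=='top0' else (.50,.535)
    for name,(lo,hi) in {'far':(lo,hi),'near':(lo-.14,hi-.135)}.items():
      pts=[]
      for c in range(214,316):
        col=Q[:,c,0]; k=(col>lo)&(col<hi)&(np.abs(W[:,c,2]-.146)<.012)&(gray[:,c]>130)
        if k.sum()>=1: w=gray[k,c]-110; pts.append(((Q[k,c,1]*w).sum()/w.sum(),(Q[k,c,0]*w).sum()/w.sum()))
      pts=np.array(pts)*1000; 
      if len(pts)<5: print(f,name,len(pts)); continue
      kk=np.ones(len(pts),bool)
      for _ in range(5):
        c=np.polyfit(pts[kk,0],pts[kk,1],1); r=pts[:,1]-np.polyval(c,pts[:,0]); kk=abs(r)<3
      print(f,name,kk.sum(),len(pts),'yrange',pts[kk,0].min().round(),pts[kk,0].max().round(),np.degrees(np.arctan(c[0])).round(2),np.polyval(c,148).round(1), r[kk].std().round(2))
```

```text
top0 far 77 97 yrange 23.0 263.0 3.22 629.2 0.38
top0 near 92 95 yrange 30.0 268.0 3.25 494.5 0.5
top3 far 25 25 yrange 25.0 271.0 3.83 513.8 0.81
top3 near 9 9 yrange 33.0 271.0 -1.89 389.8 0.89
```

>>> {"name": "jog_arm", "arguments": {
  "rows": [
    {"xyz":[-0.001,0.0,0],"turn":[0,0,0],"jaw":0},
    {"xyz":[-0.001,0.0,0],"turn":[0,0,0],"jaw":0}
  ]
}}

```text
clock: 11.2
tcp_pos: [0.5271, 0.1502, 0.1223]
tool_rot: [-1.243, -1.166, 1.157]
ft_force: [12.0, 1.3, -0.5]
opening: 0.002
```

Run:
```python
from h import *
for i in range(1):
  s=readout.state(); print(s['tcp_pos'],s['ft_force'],s['wrist_torque'])
```

```text
[0.52713895 0.15023628 0.12225261] [12.03392179  1.30039618 -0.48851437] [ 0.17761046 -2.54602229  0.0393278 ]
```

>>> {"name": "jog_arm", "arguments": {
  "rows": [
    {"xyz":[-0.001,0.0,0],"turn":[0,0,0],"jaw":0},
    {"xyz":[-0.001,0.0,0],"turn":[0,0,0],"jaw":0}
  ]
}}

```text
clock: 11.45
tcp_pos: [0.5271, 0.1502, 0.1226]
tool_rot: [-1.245, -1.167, 1.156]
ft_force: [13.9, 0.9, -2.3]
opening: -0.003
```

>>> {"name": "jog_arm", "arguments": {
  "rows": [
    {"xyz":[-0.0008,0.0,0],"turn":[0,0,0],"jaw":0},
    {"xyz":[-0.0008,0.0,0],"turn":[0,0,0],"jaw":0},
    {"xyz":[-0.0008,0.0,0],"turn":[0,0,0],"jaw":0}
  ]
}}

```text
clock: 11.82
tcp_pos: [0.5271, 0.1503, 0.1229]
tool_rot: [-1.246, -1.168, 1.155]
ft_force: [16.1, 0.2, -2.6]
opening: -0.001
```

>>> {"name": "jog_arm", "arguments": {
  "rows": [
    {"xyz":[0,0.0,0],"turn":[0,0,0],"jaw":0},
    {"xyz":[0,0.0,0],"turn":[0,0,0],"jaw":0}
  ]
}}

```text
clock: 12.08
tcp_pos: [0.5271, 0.1502, 0.1229]
tool_rot: [-1.246, -1.168, 1.155]
ft_force: [16.0, 0.4, -1.9]
opening: -0.003
```

>>> {"name": "jog_arm", "arguments": {
  "rows": [
    {"xyz":[-0.0003,0.0,0],"turn":[0,0,0],"jaw":0},
    {"xyz":[-0.0003,0.0,0],"turn":[0,0,0],"jaw":0},
    {"xyz":[-0.0003,0.0,0],"turn":[0,0,0],"jaw":0},
    {"xyz":[-0.0003,0.0,0],"turn":[0,0,0],"jaw":0},
    {"xyz":[-0.0003,0.0,0],"turn":[0,0,0],"jaw":0}
  ]
}}

```text
clock: 12.7
tcp_pos: [0.5271, 0.1502, 0.123]
tool_rot: [-1.246, -1.168, 1.155]
ft_force: [16.3, -0.1, -1.8]
opening: -0.0
```

>>> {"name": "jog_arm", "arguments": {
  "rows": [
    {"xyz":[0.004,-0.0003,0],"turn":[0,0,0],"jaw":0},
    {"xyz":[0.008,-0.0005,0],"turn":[0,0,0],"jaw":0},
    {"xyz":[0.014,-0.001,0],"turn":[0,0,0],"jaw":0},
    {"xyz":[0.024,-0.002,0],"turn":[0,0,0],"jaw":0},
    {"xyz":[0.036,-0.002,0],"turn":[0,0,0],"jaw":0},
    {"xyz":[0.046,-0.003,0.01],"turn":[0,0,0],"jaw":0},
    {"xyz":[0.046,-0.003,0.04],"turn":[0,0,0],"jaw":0},
    {"xyz":[0.046,-0.003,0.08],"turn":[0,0,0],"jaw":0},
    {"xyz":[0.046,-0.003,0.12],"turn":[0,0,0],"jaw":0},
    {"xyz":[0.046,-0.003,0.15],"turn":[0,0,0],"jaw":0},
    {"xyz":[0.046,-0.003,0.16],"turn":[0,0,0],"jaw":0}
  ]
}}

```text
clock: 14.08
tcp_pos: [0.5692, 0.1468, 0.284]
tool_rot: [-1.242, -1.164, 1.158]
ft_force: [0.5, 0.1, -1.3]
opening: -0.0
```

>>> {"name": "jog_arm", "arguments": {
  "rows": [
    {"xyz":[0,-0.03,0],"turn":[0,0,0],"jaw":0.0854},
    {"xyz":[0,-0.08,0],"turn":[0,0,0],"jaw":0.0854},
    {"xyz":[0,-0.13,0],"turn":[0,0,0],"jaw":0.0854},
    {"xyz":[0,-0.18,0],"turn":[0,0,0],"jaw":0.0854},
    {"xyz":[0,-0.22,0],"turn":[0,0,0],"jaw":0.0854},
    {"xyz":[0,-0.25,0],"turn":[0,0,0],"jaw":0.0854},
    {"xyz":[0,-0.26,0],"turn":[0,0,0],"jaw":0.0854}
  ]
}}

```text
clock: 14.95
tcp_pos: [0.5673, -0.1151, 0.2804]
tool_rot: [-1.239, -1.158, 1.159]
ft_force: [-0.0, 0.4, -0.7]
opening: 0.996
```

Run:
```python
from h import *
s=readout.state(); print(s['clock'],s['tcp_pos'],s['ft_force'],s['wrist_torque'])
p,d=cap('side','side4');print([(r['xyz'],r['score']) for r in models.recognise('side','weight')])
cap('top','top4');print([(r['xyz'],r['score']) for r in models.recognise('top','weight')])
p=cv2.imread('pics/side4.png'); cv2.imwrite('pics/side4z.png',cv2.resize(p[170:300,185:335],None,fx=5,fy=4.5,interpolation=cv2.INTER_CUBIC))
p=cv2.imread('pics/top4.png'); cv2.imwrite('pics/top4z.png',cv2.resize(p[140:320,180:340],None,fx=3.3,fy=3.3,interpolation=cv2.INTER_CUBIC))
```

```text
14.95 [ 0.56731289 -0.11507516  0.28036172] [-0.02502867  0.3505185  -0.74787999] [ 0.00718389  0.04932798 -0.00623614]
[]
[]
```

View pics/top4z.png

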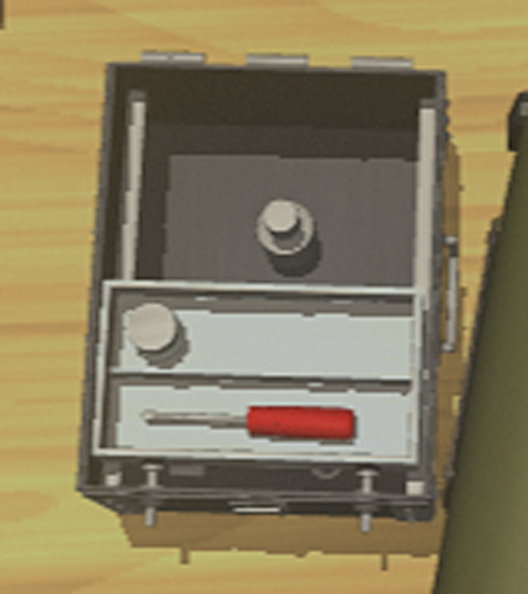

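View pics/side4z.png

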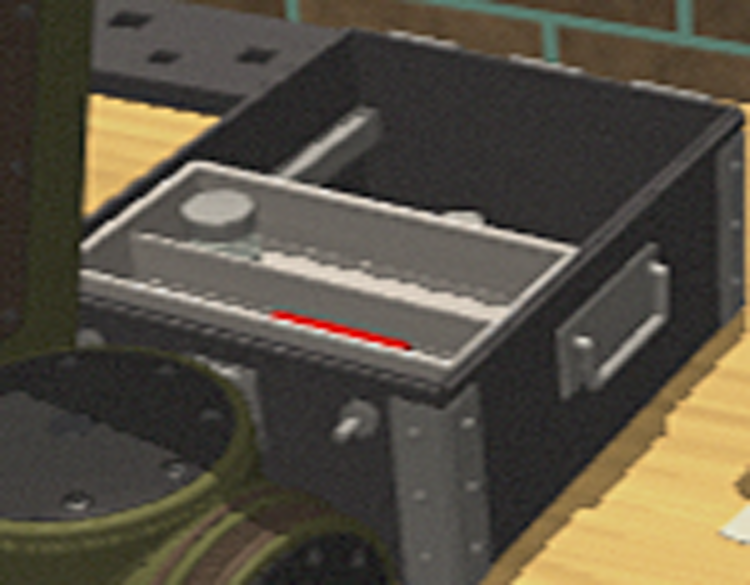

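Run:
```python
from h import *
W=cloud('top',np.load('pics/top4.npy')); z=W[...,2]
reg=np.zeros((480,640),bool); reg[190:232,250:285]=1
w=reg&(z>.02)&(z<.11); top=reg&(z>.082)&(z<.105)
P=W[top]; print('knob top pts',len(P),np.median(P,0)*1000,P.mean(0)*1000)
c=cv2.minEnclosingCircle(P[:,:2].astype(np.float32)*1000); print(c)
b=reg&(z>.044)&(z<.062); Pb=W[b]*1000; c=cv2.minEnclosingCircle(Pb[:,:2].astype(np.float32)); print(len(Pb),c)
c=cv2.fitEllipse
# zoom on image to check circles
m=cams.camera_model('top');F=240/np.tan(np.radians(m['vertical_fov'])/2)
K=np.array([[F,0,m['cx']],[0,F,m['cy']],[0,0,1]]);R=cv2.Rodrigues(np.array(m['rotation']))[0]
A=np.diag([1,-1,-1.])@R.T; rv=cv2.Rodrigues(A)[0]; tv=-A@m['eye']
img=cv2.resize(cv2.imread('pics/top4.png')[185:240,240:295],None,fx=10,fy=10,interpolation=cv2.INTER_CUBIC)
x0,y0=P[:,0].mean(),P[:,1].mean()
import sys
for r,zz,col in((.0145,.09,(0,0,255)),(.024,.054,(0,255,0)),(.024,.004,(255,0,0))):
    t=np.linspace(0,2*np.pi,60); q=np.stack([x0+r*np.cos(t),y0+r*np.sin(t),0*t+zz],-1)
    uv=cv2.projectPoints(q,rv,tv,K,None)[0].reshape(-1,2)
    cv2.polylines(img,[(((uv-[240,185])+.5)*10).astype(np.int32)],True,col,1)
cv2.imwrite('pics/w4.png',img)
```

```text
knob top pts 146 [577.36246243 141.23060804  95.76283456] [559.52186933 141.02181454  95.79963748]
((544.134033203125, 134.353515625), 55.55620193481445)
122 ((585.0767211914062, 140.2148895263672), 24.44587516784668)
```

View pics/w4.png

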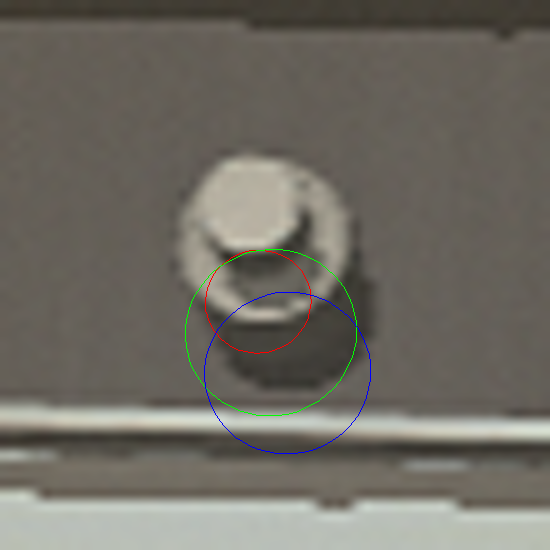

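Run:
```python
from h import *
W=cloud('top',np.load('pics/top4.npy')); z=W[...,2]
reg=np.zeros((480,640),bool); reg[198:214,256:274]=1
top=reg&(z>.082)&(z<.105);P=W[top]*1000; print(len(P),P.mean(0),cv2.minEnclosingCircle(P[:,:2].astype(np.float32)))
m=cams.camera_model('top');F=240/np.tan(np.radians(m['vertical_fov'])/2)
K=np.array([[F,0,m['cx']],[0,F,m['cy']],[0,0,1]]);R=cv2.Rodrigues(np.array(m['rotation']))[0]
A=np.diag([1,-1,-1.])@R.T; rv=cv2.Rodrigues(A)[0]; tv=-A@m['eye']
img=cv2.resize(cv2.imread('pics/top4.png')[185:240,240:295],None,fx=10,fy=10,interpolation=cv2.INTER_CUBIC)
x0,y0=.5855,.1405
for r,zz,col in((.0125,.094,(0,0,255)),(.0145,.08,(0,0,255)),(.024,.054,(0,255,0)),(.024,.004,(255,0,0))):
    t=np.linspace(0,2*np.pi,60); q=np.stack([x0+r*np.cos(t),y0+r*np.sin(t),0*t+zz],-1)
    uv=cv2.projectPoints(q,rv,tv,K,None)[0].reshape(-1,2)
    cv2.polylines(img,[(((uv-[240,185])+.5)*10).astype(np.int32)],True,col,1)
cv2.imwrite('pics/w4b.png',img)
```

```text
95 [584.80138156 140.80417753  93.36596671] ((585.8633422851562, 140.39353942871094), 15.225454330444336)
```

View pics/w4b.png

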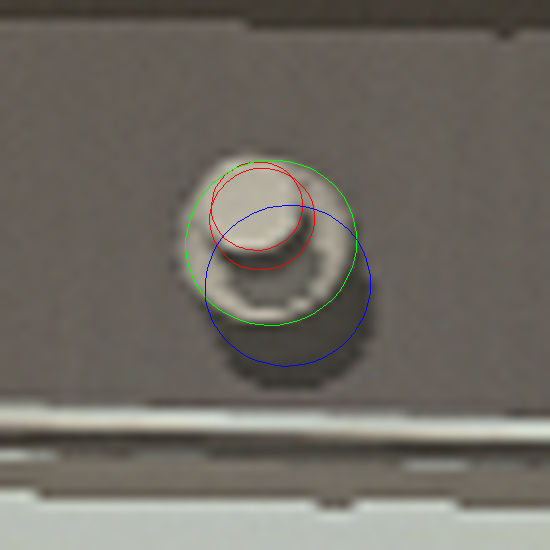

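>>> {"name": "jog_arm", "arguments": {
  "rows": [
    {"xyz":[0.005,0.03,0],"turn":[0,0,0],"jaw":0.0854},
    {"xyz":[0.01,0.08,0],"turn":[0,0,0],"jaw":0.0854},
    {"xyz":[0.015,0.13,0],"turn":[0,0,0],"jaw":0.0854},
    {"xyz":[0.02,0.18,0],"turn":[0,0,0],"jaw":0.0854},
    {"xyz":[0.02,0.22,0],"turn":[0,0,0],"jaw":0.0854},
    {"xyz":[0.02,0.245,0],"turn":[0,0,0],"jaw":0.0854},
    {"xyz":[0.02,0.257,0],"turn":[0,0,0],"jaw":0.0854},
    {"xyz":[0.02,0.257,-0.02],"turn":[0,0,0],"jaw":0.0854},
    {"xyz":[0.02,0.257,-0.05],"turn":[0,0,0],"jaw":0.0854},
    {"xyz":[0.02,0.257,-0.08],"turn":[0,0,0],"jaw":0.0854},
    {"xyz":[0.02,0.257,-0.1],"turn":[0,0,0],"jaw":0.0854},
    {"xyz":[0.02,0.257,-0.1],"turn":[0,0,0],"jaw":0.0854}
  ]
}}

```text
clock: 16.65
tcp_pos: [0.5862, 0.1432, 0.1797]
tool_rot: [-1.238, -1.158, 1.163]
ft_force: [0.1, -0.3, 1.3]
opening: 1.004
```

Run:
```python
from h import *
s=readout.state(); print(s['clock'],s['tcp_pos'],s['ft_force']);print(cv2.Rodrigues(s['tool_rot'])[0].round(4))
```

```text
16.65 [0.58623019 0.14320382 0.17968911] [ 0.14339969 -0.34426877  1.2732928 ]
[[ 6.570e-02 -3.400e-03 -9.978e-01]
 [ 9.978e-01 -9.000e-04  6.570e-02]
 [-1.100e-03 -1.000e+00  3.300e-03]]
```

>>> {"name": "jog_arm", "arguments": {
  "rows": [
    {"xyz":[0.0005,-0.001,-0.02],"turn":[0,0,0],"jaw":0.0854},
    {"xyz":[0.0005,-0.001,-0.045],"turn":[0,0,0],"jaw":0.0854},
    {"xyz":[0.0005,-0.001,-0.065],"turn":[0,0,0],"jaw":0.0854},
    {"xyz":[0.0005,-0.001,-0.08],"turn":[0,0,0],"jaw":0.0854},
    {"xyz":[0.0005,-0.001,-0.095],"turn":[0,0,0],"jaw":0.0854},
    {"xyz":[0.0005,-0.001,-0.107],"turn":[0,0,0],"jaw":0.0854},
    {"xyz":[0.0005,-0.001,-0.115],"turn":[0,0,0],"jaw":0.0854},
    {"xyz":[0.0005,-0.001,-0.117],"turn":[0,0,0],"jaw":0.0854},
    {"xyz":[0.0005,-0.001,-0.117],"turn":[0,0,0],"jaw":0.0854}
  ]
}}

```text
clock: 17.77
tcp_pos: [0.5884, 0.1426, 0.0645]
tool_rot: [-1.24, -1.161, 1.16]
ft_force: [0.0, 0.2, -0.4]
opening: 1.0
```

>>> {"name": "jog_arm", "arguments": {
  "newtons": 30,
  "rows": [
    {"xyz":[0,0,0],"turn":[0,0,0],"jaw":0.05},
    {"xyz":[0,0,0],"turn":[0,0,0],"jaw":0.04},
    {"xyz":[0,0,0],"turn":[0,0,0],"jaw":0.034},
    {"xyz":[0,0,0],"turn":[0,0,0],"jaw":0.03},
    {"xyz":[0,0,0],"turn":[0,0,0],"jaw":0.026},
    {"xyz":[0,0,0],"turn":[0,0,0],"jaw":0.02},
    {"xyz":[0,0,0],"turn":[0,0,0],"jaw":0.02},
    {"xyz":[0,0,0],"turn":[0,0,0],"jaw":0.02}
  ]
}}

```text
clock: 18.77
tcp_pos: [0.5883, 0.1427, 0.0645]
tool_rot: [-1.24, -1.161, 1.16]
ft_force: [-1.2, 0.6, 4.0]
opening: 0.329
```

>>> {"name": "jog_arm", "arguments": {
  "rows": [
    {"xyz":[0,0,0],"turn":[0,0,0],"jaw":0.045},
    {"xyz":[0,0,0],"turn":[0,0,0],"jaw":0.045},
    {"xyz":[0,0,-0.002],"turn":[0,0,0],"jaw":0.045},
    {"xyz":[0,0,-0.0045],"turn":[0,0,0],"jaw":0.045},
    {"xyz":[0,0,-0.0045],"turn":[0,0,0],"jaw":0.036},
    {"xyz":[0,0,-0.0045],"turn":[0,0,0],"jaw":0.03},
    {"xyz":[0,0,-0.0045],"turn":[0,0,0],"jaw":0.025},
    {"xyz":[0,0,-0.0045],"turn":[0,0,0],"jaw":0.02},
    {"xyz":[0,0,-0.0045],"turn":[0,0,0],"jaw":0.02},
    {"xyz":[0,0,-0.0045],"turn":[0,0,0],"jaw":0.02}
  ],
  "newtons": 40
}}

```text
clock: 20.02
tcp_pos: [0.5883, 0.1427, 0.0599]
tool_rot: [-1.24, -1.161, 1.16]
ft_force: [-0.8, 0.2, 2.7]
opening: 0.324
```

Run:
```python
from h import *
s=readout.state(); print(s['clock'],s['tcp_pos'],s['ft_force'],s['wrist_torque'],s['opening']);print(cv2.Rodrigues(s['tool_rot'])[0].round(4))
```

```text
20.025 [0.58825168 0.14266144 0.05992486] [-0.84292156  0.21491458  2.68325653] [ 0.111231    0.19807249 -0.05624858] 0.32428098832342145
[[ 6.570e-02  1.000e-04 -9.978e-01]
 [ 9.978e-01  2.000e-04  6.570e-02]
 [ 2.000e-04 -1.000e+00 -1.000e-04]]
```

>>> {"name": "jog_arm", "arguments": {
  "rows": [
    {"xyz":[0,0,0],"turn":[0,0,0],"jaw":0.015},
    {"xyz":[0,0,0.003],"turn":[0,0,0],"jaw":0.015},
    {"xyz":[0,0,0.008],"turn":[0,0,0],"jaw":0.015},
    {"xyz":[0,0,0.014],"turn":[0,0,0],"jaw":0.015},
    {"xyz":[0,0,0.02],"turn":[0,0,0],"jaw":0.015},
    {"xyz":[0,0,0.02],"turn":[0,0,0],"jaw":0.015}
  ],
  "newtons": 60
}}

```text
clock: 20.78
tcp_pos: [0.5888, 0.1427, 0.0805]
tool_rot: [-1.24, -1.162, 1.16]
ft_force: [-0.1, 0.3, -9.4]
opening: 0.322
```

>>> {"name": "jog_arm", "arguments": {
  "rows": [
    {"xyz":[0,0,0.01],"turn":[0,0,0],"jaw":0.015},
    {"xyz":[0,0,0.03],"turn":[0,0,0],"jaw":0.015},
    {"xyz":[0,0,0.055],"turn":[0,0,0],"jaw":0.015},
    {"xyz":[0,0,0.08],"turn":[0,0,0],"jaw":0.015},
    {"xyz":[0,0,0.105],"turn":[0,0,0],"jaw":0.015},
    {"xyz":[0,0,0.13],"turn":[0,0,0],"jaw":0.015},
    {"xyz":[0,0,0.155],"turn":[0,0,0],"jaw":0.015},
    {"xyz":[0,0,0.175],"turn":[0,0,0],"jaw":0.015},
    {"xyz":[0,0,0.185],"turn":[0,0,0],"jaw":0.015},
    {"xyz":[0,0,0.185],"turn":[0,0,0],"jaw":0.015}
  ]
}}

```text
clock: 22.02
tcp_pos: [0.5885, 0.1427, 0.2654]
tool_rot: [-1.24, -1.162, 1.16]
ft_force: [0.3, 0.4, -9.3]
opening: 0.32
```

Run:
```python
from h import *
s=readout.state(); print(s['clock'],s['tcp_pos'],s['ft_force'],s['wrist_torque'],s['opening'])
cap('side','side5')
p=cv2.imread('pics/side5.png'); cv2.imwrite('pics/side5z.png',cv2.resize(p[100:330,170:430],None,fx=3,fy=2.6,interpolation=cv2.INTER_CUBIC))
```

```text
22.025 [0.58852114 0.14265597 0.26544477] [ 0.33125257  0.4293562  -9.30074172] [-0.03707163 -0.00851594 -0.01216575] 0.31957039811244964
```

View pics/side5z.png

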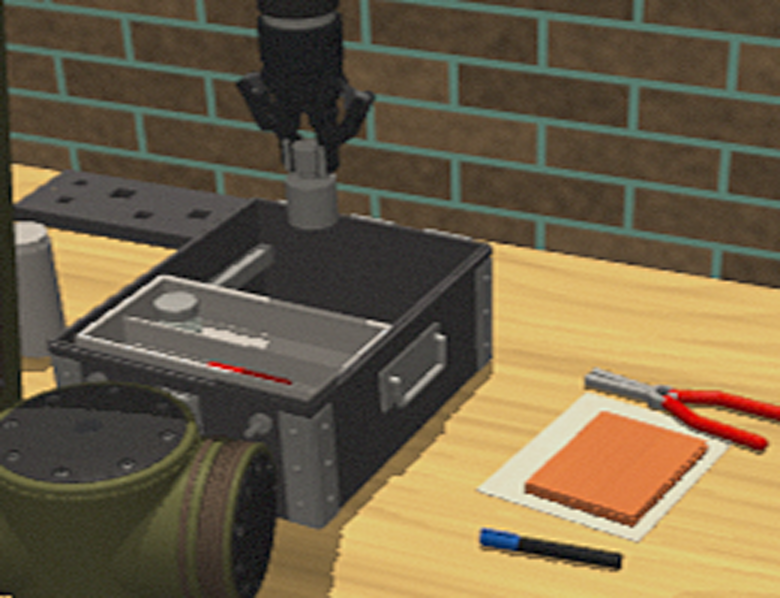

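>>> {"name": "jog_arm", "arguments": {
  "rows": [
    {"xyz":[-0.003,-0.015,0],"turn":[0,0,0],"jaw":0.015},
    {"xyz":[-0.008,-0.042,0],"turn":[0,0,0],"jaw":0.015},
    {"xyz":[-0.015,-0.08,0],"turn":[0,0,0],"jaw":0.015},
    {"xyz":[-0.022,-0.12,0],"turn":[0,0,0],"jaw":0.015},
    {"xyz":[-0.03,-0.16,0],"turn":[0,0,0],"jaw":0.015},
    {"xyz":[-0.037,-0.2,0],"turn":[0,0,0],"jaw":0.015},
    {"xyz":[-0.044,-0.238,0],"turn":[0,0,0],"jaw":0.015},
    {"xyz":[-0.05,-0.27,0],"turn":[0,0,0],"jaw":0.015},
    {"xyz":[-0.056,-0.298,0],"turn":[0,0,0],"jaw":0.015},
    {"xyz":[-0.059,-0.317,0],"turn":[0,0,0],"jaw":0.015},
    {"xyz":[-0.061,-0.326,0],"turn":[0,0,0],"jaw":0.015},
    {"xyz":[-0.061,-0.328,0],"turn":[0,0,0],"jaw":0.015}
  ]
}}

```text
clock: 23.58
tcp_pos: [0.5271, -0.1855, 0.2646]
tool_rot: [-1.239, -1.16, 1.16]
ft_force: [0.2, -0.3, -8.5]
opening: 0.319
```

>>> {"name": "jog_arm", "arguments": {
  "rows": [
    {"xyz":[0,0,-0.01],"turn":[0,0,0],"jaw":0.015},
    {"xyz":[0,0,-0.03],"turn":[0,0,0],"jaw":0.015},
    {"xyz":[0,0,-0.055],"turn":[0,0,0],"jaw":0.015},
    {"xyz":[0,0,-0.08],"turn":[0,0,0],"jaw":0.015},
    {"xyz":[0,0,-0.105],"turn":[0,0,0],"jaw":0.015},
    {"xyz":[0,0,-0.13],"turn":[0,0,0],"jaw":0.015},
    {"xyz":[0,0,-0.15],"turn":[0,0,0],"jaw":0.015},
    {"xyz":[0,0,-0.165],"turn":[0,0,0],"jaw":0.015},
    {"xyz":[0,0,-0.17],"turn":[0,0,0],"jaw":0.015},
    {"xyz":[0,0,-0.17],"turn":[0,0,0],"jaw":0.015}
  ]
}}

```text
clock: 24.82
tcp_pos: [0.5273, -0.1852, 0.0948]
tool_rot: [-1.239, -1.161, 1.161]
ft_force: [0.1, -0.1, -7.7]
opening: 0.319
```

Run:
```python
from h import *
s=readout.state(); print(s['clock'],s['tcp_pos'],s['ft_force'],s['wrist_torque'],s['opening'],cv2.Rodrigues(s['tool_rot'])[0].round(4))
cap('side','side6');cap('top','top6')
p=cv2.imread('pics/side6.png'); cv2.imwrite('pics/side6z.png',cv2.resize(p[150:350,270:500],None,fx=3,fy=3,interpolation=cv2.INTER_CUBIC))
p=cv2.imread('pics/top6.png')
cv2.imwrite('pics/top6z.png',cv2.resize(p[140:320,190:440],None,fx=3.2,fy=3.2,interpolation=cv2.INTER_CUBIC))
```

```text
24.825 [ 0.52734303 -0.18522776  0.09480939] [ 0.07521623 -0.06341828 -7.65678087] [-0.01411793 -0.04486015  0.00062653] 0.31857253904511995 [[ 6.540e-02 -0.000e+00 -9.979e-01]
 [ 9.979e-01  1.000e-04  6.540e-02]
 [ 1.000e-04 -1.000e+00  0.000e+00]]
```

View pics/side6z.png

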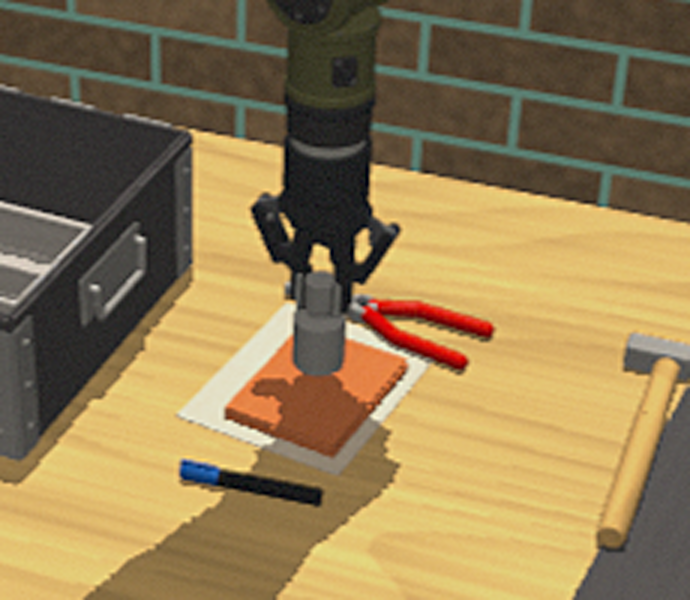

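View pics/top6z.png

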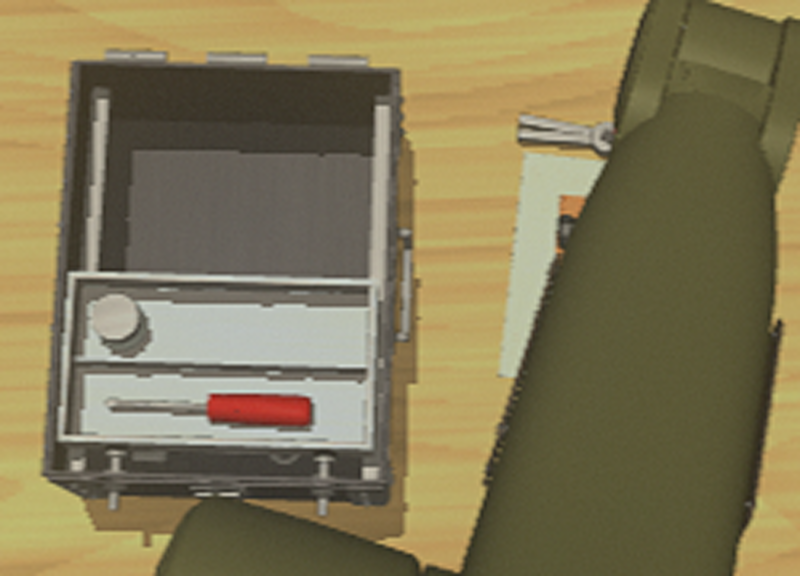

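>>> {"name": "jog_arm", "arguments": {
  "rows": [
    {"xyz":[0,0,-0.005],"turn":[0,0,0],"jaw":0.015},
    {"xyz":[0,0,-0.01],"turn":[0,0,0],"jaw":0.015},
    {"xyz":[0,0,-0.015],"turn":[0,0,0],"jaw":0.015},
    {"xyz":[0,0,-0.019],"turn":[0,0,0],"jaw":0.015},
    {"xyz":[0,0,-0.021],"turn":[0,0,0],"jaw":0.015},
    {"xyz":[0,0,-0.022],"turn":[0,0,0],"jaw":0.015},
    {"xyz":[0,0,-0.022],"turn":[0,0,0],"jaw":0.015}
  ]
}}

```text
clock: 25.8
tcp_pos: [0.5273, -0.1855, 0.0728]
tool_rot: [-1.24, -1.161, 1.161]
ft_force: [1.1, 0.1, -7.8]
opening: 0.321
```

>>> {"name": "jog_arm", "arguments": {
  "rows": [
    {"xyz":[0,0,-0.0005],"turn":[0,0,0],"jaw":0.015},
    {"xyz":[0,0,-0.001],"turn":[0,0,0],"jaw":0.015}
  ]
}}

```text
clock: 26.05
tcp_pos: [0.5273, -0.1855, 0.0719]
tool_rot: [-1.24, -1.161, 1.161]
ft_force: [0.7, -0.2, -8.6]
opening: 0.32
```

>>> {"name": "jog_arm", "arguments": {
  "rows": [
    {"xyz":[0,0,-0.0005],"turn":[0,0,0],"jaw":0.015},
    {"xyz":[0,0,-0.001],"turn":[0,0,0],"jaw":0.015}
  ]
}}

```text
clock: 26.3
tcp_pos: [0.5272, -0.1855, 0.0708]
tool_rot: [-1.24, -1.161, 1.161]
ft_force: [-0.1, 0.3, -7.6]
opening: 0.32
```

>>> {"name": "jog_arm", "arguments": {
  "rows": [
    {"xyz":[0,0,-0.0003],"turn":[0,0,0],"jaw":0.015},
    {"xyz":[0,0,-0.0005],"turn":[0,0,0],"jaw":0.015}
  ]
}}

```text
clock: 26.55
tcp_pos: [0.5272, -0.1854, 0.0703]
tool_rot: [-1.24, -1.161, 1.161]
ft_force: [-0.3, 0.1, -8.2]
opening: 0.325
```

>>> {"name": "jog_arm", "arguments": {
  "rows": [
    {"xyz":[0,0,-0.0003],"turn":[0,0,0],"jaw":0.015},
    {"xyz":[0,0,-0.0005],"turn":[0,0,0],"jaw":0.015}
  ]
}}

```text
clock: 26.8
tcp_pos: [0.5273, -0.1855, 0.0701]
tool_rot: [-1.24, -1.161, 1.161]
ft_force: [-1.3, 0.5, -4.5]
opening: 0.321
```

>>> {"name": "jog_arm", "arguments": {
  "rows": [
    {"xyz":[0,0,-0.0003],"turn":[0,0,0],"jaw":0.015},
    {"xyz":[0,0,-0.0005],"turn":[0,0,0],"jaw":0.015}
  ]
}}

```text
clock: 27.05
tcp_pos: [0.5275, -0.1855, 0.07]
tool_rot: [-1.24, -1.161, 1.16]
ft_force: [-3.4, 1.0, 2.9]
opening: 0.326
```

>>> {"name": "jog_arm", "arguments": {
  "rows": [
    {"xyz":[0,0,0.0003],"turn":[0,0,0],"jaw":0.02},
    {"xyz":[0,0,0.0003],"turn":[0,0,0],"jaw":0.026},
    {"xyz":[0,0,0.0003],"turn":[0,0,0],"jaw":0.029},
    {"xyz":[0,0,0.0003],"turn":[0,0,0],"jaw":0.031},
    {"xyz":[0,0,0.0003],"turn":[0,0,0],"jaw":0.034},
    {"xyz":[0,0,0.0003],"turn":[0,0,0],"jaw":0.04},
    {"xyz":[0,0,0.0003],"turn":[0,0,0],"jaw":0.05},
    {"xyz":[0,0,0.0003],"turn":[0,0,0],"jaw":0.065},
    {"xyz":[0,0,0.0003],"turn":[0,0,0],"jaw":0.065}
  ],
  "newtons": 20
}}

```text
clock: 28.18
tcp_pos: [0.5272, -0.1854, 0.0696]
tool_rot: [-1.24, -1.161, 1.161]
ft_force: [0.3, 0.9, 0.3]
opening: 0.763
```

>>> {"name": "jog_arm", "arguments": {
  "rows": [
    {"xyz":[0,0,0.01],"turn":[0,0,0],"jaw":0.065},
    {"xyz":[0,0,0.03],"turn":[0,0,0],"jaw":0.065},
    {"xyz":[0,0,0.06],"turn":[0,0,0],"jaw":0.065},
    {"xyz":[0,0,0.1],"turn":[0,0,0],"jaw":0.065},
    {"xyz":[0,0,0.14],"turn":[0,0,0],"jaw":0.065},
    {"xyz":[0,0,0.17],"turn":[0,0,0],"jaw":0.065},
    {"xyz":[0,0,0.2],"turn":[0,0,0],"jaw":0.065},
    {"xyz":[0,-0.05,0.2],"turn":[0,0,0],"jaw":0.065},
    {"xyz":[0,-0.1,0.2],"turn":[0,0,0],"jaw":0.065},
    {"xyz":[0,-0.15,0.2],"turn":[0,0,0],"jaw":0.065},
    {"xyz":[0,-0.19,0.2],"turn":[0,0,0],"jaw":0.065},
    {"xyz":[0,-0.2,0.2],"turn":[0,0,0],"jaw":0.065}
  ]
}}

```text
clock: 29.68
tcp_pos: [0.5267, -0.3877, 0.2697]
tool_rot: [-1.241, -1.159, 1.159]
ft_force: [-0.1, 1.0, 0.8]
opening: 0.759
```

Run:
```python
from h import *
s=readout.state(); print(s['clock'],s['tcp_pos'],s['ft_force'],s['opening'])
cap('side','side7');cap('top','top7')
p=cv2.imread('pics/side7.png'); cv2.imwrite('pics/side7z.png',cv2.resize(p[150:350,190:450],None,fx=3,fy=3,interpolation=cv2.INTER_CUBIC))
p=cv2.imread('pics/top7.png')
cv2.imwrite('pics/top7z.png',cv2.resize(p[140:320,190:440],None,fx=3.2,fy=3.2,interpolation=cv2.INTER_CUBIC))
W=cloud('top',np.load('pics/top7.npy'));x,y,z=np.moveaxis(W,-1,0)
k=(abs(x-.53)<.05)&(abs(y+.185)<.05)&(z>.09)&(z<.115); P=W[k]*1000; print(len(P),P.mean(0) if len(P) else '')
k=(abs(x-.53)<.06)&(abs(y+.185)<.06)&(z>.055)&(z<.075); P=W[k]*1000; print(len(P),cv2.minEnclosingCircle(P[:,:2].astype(np.float32)))
hsv=cv2.cvtColor(p,cv2.COLOR_BGR2HSV)
o=(y<-.05)&(y>-.32)&(x>.38)&(x<.66)&(abs(hsv[...,0].astype(int)-15)<5)&(hsv[...,1]>123)
o=cv2.morphologyEx(o.astype(np.uint8),cv2.MORPH_OPEN,np.ones((3,3)))
n,l,st,c=cv2.connectedComponentsWithStats(o); i=1+np.argmax(st[1:,4]); print(st[i],cv2.minAreaRect(W[l==i][:,:2].astype(np.float32)*1000))
```

```text
29.675 [ 0.52672985 -0.38768062  0.26974239] [-0.12002742  0.95822679  0.8280318 ] 0.7587566979363272
97 [ 523.80094516 -185.99632805  103.79266907]
123 ((525.3462524414062, -186.38900756835938), 24.04519271850586)
[ 361  201   43   56 1696] ((527.4857788085938, -186.052734375), (111.78865051269531, 155.2631072998047), 81.73102569580078)
```

View pics/side7z.png

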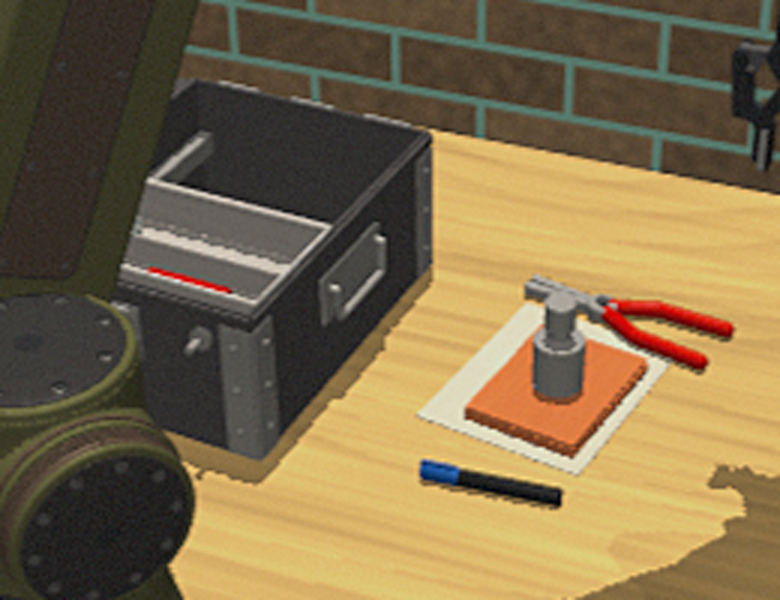

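View pics/top7z.png

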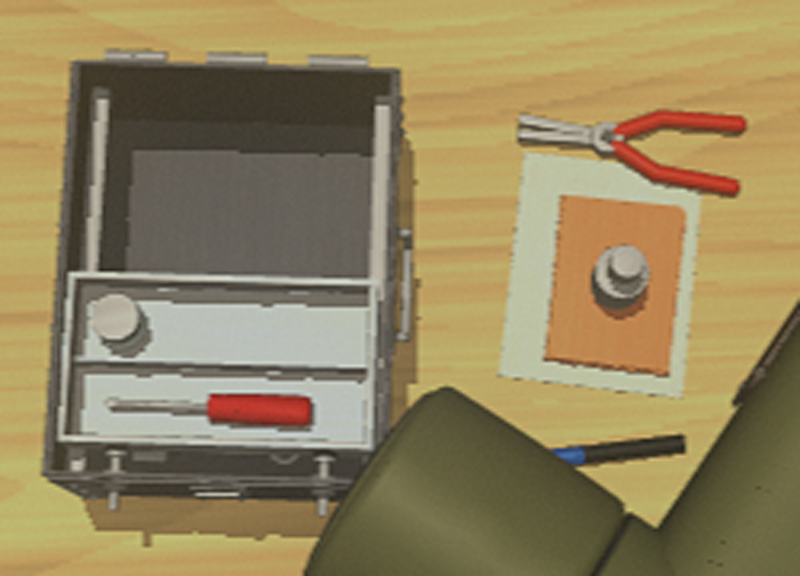

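```bash
python3 -c "
from station import finish_job
print(finish_job())"
```

```text
the job is handed in; nothing more can be done
None
```

The till is drawn home on its two stop bolts, and the weight stands upright on the middle of the copper blanks. I handed the job in at about 30 s of the 70 s allowed, with the arm touching nothing.

- **Till:** I pulled the far lip with the shut fingertips and met the stops with the fingers at x ≈ 0.527 m. I held a steady 16 N there for over half a second. In the last top picture the till is still against both bolts, with the jar and screwdriver in it. I had no direct reading of the force on each bolt. The sensor zero wandered by about 1 N, and I estimate roughly 6 N on each.
- **Sideways push:** As the till met the stops, a sideways force of up to 4.7 N built up. I removed it by shifting about 2 mm to the left, and the till then measured square to the box within a fraction of a degree.
- **Weight:** My first grip on the knob looked a few millimetres high, so I opened, lowered 4.5 mm and gripped again before lifting. I set it down in half-millimetre steps, with about 3 N of extra downward push at most. The last measurement puts it 2–3 mm from the middle of the stack, which is about the camera's accuracy.
- **Other things:** The stack measures within about 1 mm and 1° of where it was at the start, and the snips and marker appear unmoved. The last pictures did not check the wrench under the till, the can or the hammer. The arm also partly hid the marker from the top camera.

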